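# File two cardboard boxes upright in the sliding organiser

## Task

Stand the two flat cardboard boxes on their short ends in the wooden organiser, face-on to its end wall: the longer one next to the end wall, the shorter one in front of it, both on the tray floor between the end wall and the sliding panel. Then slide the panel up until the boxes are pushed tight against the end wall, and back it off by about one centimetre so that they lift out freely, leaving both standing upright. Leave the other things on the worktop as they are.

Things in the scene. Friction and masses are not known exactly. Their poses are not given: they have to be found in the camera images.
- long_box_mid (a point): Centre of the longer of two plain brown cardboard boxes, 66 mm wide (its x), 130 mm long (its y), 26 mm thick (its z); about 0.12 kg. It starts lying flat (its z up), its centre 13 mm above the worktop.
- long_box: The same longer box; origin at the centre of the large face it lies on, axes as above.
- short_box_mid (a point): Centre of the shorter plain brown cardboard box, 66 mm wide (its x), 105 mm long (its y), 26 mm thick (its z); about 0.12 kg. It starts lying flat, its centre 13 mm above the worktop.
- short_box: The same shorter box; origin at the centre of the large face it lies on, axes as above.
- wall_foot (a point): On the fixed pale wooden organiser (200 x 100 mm): middle of the foot of its end wall's inner face, on the tray floor, 6 mm above the worktop. x points level into the wall, away from the panel; y across; z up. Wall 8 mm thick, 100 wide, top 66 mm above worktop. Side rails: inner faces 44 mm off the middle line, tops 16 mm above worktop. The tray reaches 190 mm from the wall.
- fin (a point): Centre of the upright wooden grip fin of the sliding panel, 31 mm above the worktop: 14 mm across (organiser's y), 26 mm along the slide, from 11 to 51 mm above the worktop. The panel (84 mm wide, 8 mm thick, top 64 mm above the worktop) stands on the wall side of the fin; its face towards the wall is 57 mm from the fin's centre.
- panel (a joint): Travel of the sliding panel in m, growing towards the end wall; it moves with about 1 to 2 N and stays where it is left. The free space between panel and end wall is 0.115 minus this value, so with both boxes standing in between (52 mm together) it comes tight at 0.063.
- mug_tree: Fixed mug tree 355 mm tall, round foot 150 mm; origin at the foot's centre. Two mugs hang on it 155 to 255 mm up: one reaches 85 mm from the post towards the robot and 110 mm to its left, the other back and right. A boiler hangs 440 mm up from 630 mm ahead of the robot on; a wall stands 390 mm to its right; fixed jars, canister and kettle stand at the back beyond 700 mm.
- jar: Spice jar, standing, 41 mm across, 105 mm tall; origin at the centre of its underside. Bystander.
- candle: Tea light in a metal cup, 38 mm across, 15 mm tall; origin at the centre of its underside. Bystander.
- garlic: Garlic bulb, 54 mm across, 53 mm tall; origin at its underside. Bystander.
- spoon: Teaspoon lying flat, 130 mm long (its x), 26 mm wide, 11 mm tall; origin at its underside. Bystander.
- tin: Short food tin, 75 mm across, 58 mm tall; origin at the centre of its underside. Bystander.
- mill: Wooden pepper mill, 58 mm across, 170 mm tall; origin at the centre of its underside. Bystander.

How it is judged (in metres and radians):
On the way, in this order (a step that is already met when the one before it is completed fails the run):
1. both boxes stand on end in the organiser, roughly face-on to the end wall, the longer nearer the wall (angle between the z axis of each of long_box_mid, short_box_mid and the x axis of wall_foot, either way round below 0.3 rad and angle between long_box_mid's own x axis and vertical between 1.4508 and 1.6908 rad and y of long_box_mid in the frame of wall_foot between -0.018 and 0.018 m and x of long_box_mid in the frame of wall_foot between -0.06 and -0.009 m and z of long_box_mid in the frame of wall_foot between 0.056 and 0.074 m and angle between short_box_mid's own x axis and vertical between 1.4508 and 1.6908 rad and y of short_box_mid in the frame of wall_foot between -0.018 and 0.018 m and x of short_box_mid in the frame of wall_foot between -0.1 and -0.034 m and z of short_box_mid in the frame of wall_foot between 0.0435 and 0.0615 m), for 0.2 s.
2. the panel has pushed both boxes tight against the end wall (value of joint panel above 0.06 m), for 0.1 s.
3. the panel is backed off (value of joint panel below 0.058 m), for 0.1 s.
At the end, for the whole second after the job is handed in: Both boxes stand on end on the tray floor (upright within 7 degrees, face-on within 8, within 18 mm of the middle line), the longer within 6 mm of the end wall, the shorter in front (centre 35 to 50 mm from the wall); the panel, tight before, leaves 4.5 to 20 mm of slack; all at rest (angle between the z axis of each of long_box_mid, short_box_mid and the x axis of wall_foot, either way round below 0.14 rad and angle between long_box_mid's own x axis and vertical between 1.4508 and 1.6908 rad and y of long_box_mid in the frame of wall_foot between -0.018 and 0.018 m and x of long_box_mid in the frame of wall_foot between -0.019 and -0.01 m and z of long_box_mid in the frame of wall_foot between 0.06 and 0.07 m and angle between short_box_mid's own x axis and vertical between 1.4508 and 1.6908 rad and y of short_box_mid in the frame of wall_foot between -0.018 and 0.018 m and x of short_box_mid in the frame of wall_foot between -0.05 and -0.035 m and z of short_box_mid in the frame of wall_foot between 0.0475 and 0.0575 m and value of joint panel between 0.043 and 0.0585 m and linear speed of each of long_box, short_box below 0.02 m/s); the robot touches nothing.
It fails at once if a bystander is moved by more than 25 mm (distance of any of jar, candle, garlic, spoon, tin, mill from where it was at the start of the episode above 0.025 m).
It fails at once if the jar is tipped over (angle between jar's own z axis and vertical above 0.4 rad).
It also fails if it takes over 72 s, if anything falls off the work surface, if the arm or the gripper's body presses on something with over 40 N, if the wrist force passes 120 N, or if a joint passes its speed limit or range.

## Robot

A 7-joint arm with a two-finger parallel gripper is mounted at the origin on a cart in front of the work surface, level with it; the furniture and walls round the work are solid. World frame = base frame: x ahead of the robot, y to its left, z up, the work surface at z = 0. Lengths are in m, angles in degrees, forces in N, time in s.
With the tool pointing down it reaches from about 0.425 to 0.875 m from the base axis. Payload 9.9 kg.
Tool frame: the origin (TCP) lies midway between the tips of the shut fingers; the grasp point (between the pads) lies 19 mm behind it; z points along the fingers, y is the line along which they close (so a half turn about z gives the same grasp; the last joint's range is limited). The gripper opens to 85 mm and grips with 20 to 120 N. Pads are 22 mm wide; open, the fingers measure 114 mm over their backs; the gripper's body (76 mm by 85 mm) begins 54 mm behind the grasp point. The pads swing forward as they close: fully open they stand 13 mm farther back than shut.
Start: joints at [-77.109, 32.985, 1.427, 82.34, -0.859, 64.687, -3.237], TCP at [0.205, 0.643, 0.192] pointing down, gripper open.
Joint ranges: [-157.87, 157.87], [-19.46, 123.44], [-87.15, 90], [11.01, 140.99], [-62.26, 242.26], [9.8, 113.94], [-161.44, 161.44]. Speed limits (degrees/s): [127.2, 127.2, 172.46, 172.46, 180, 180, 180].

## Interface

Orientations are given as a 3x3 rotation matrix whose columns are the frame's x, y, z axes.
In Python, from station import * gives the robot as it stands.
- The arm moves only by the shell command python3 -m handwheel 'ROWS'. ROWS is JSON, one flat list of numbers, 7 for each row, row after row: the shift along the tool's x, y, z in m, then the turn, a rotation vector about the tool's x, y, z in rad, then the gripper command: -1 is fully open, 1 is shut, values between are in proportion. In form: [x, y, z, wx, wy, wz, fingers, x, y, z, wx, wy, wz, fingers, ...]. A call has 1 to 12 rows; each row is the pose to reach, as a shift and turn from the pose commanded when the call began, along the tool's axes at that moment; what a row does not reach only later rows make up. A row lasts 1/12 s, in which the tool goes at most 41.7 mm and 7.16 degrees, less where a joint would pass 70% of its speed; a pose out of reach is approached as far as the arm can. A call with a gripper value outside its range is refused whole. The fingers move at their own pace and stop on an object; the grip force is fixed at half the most. Time passes only in rows, so rows that repeat a pose let the fingers close. It gives the time, the measured TCP pose, the force, the opening and the grip force at its end, in the units of the state.
- get_state(): the state, without advancing time (a new reading comes with each control period).
- camera(name): name is "side" or "top" or "wrist"; returns the picture (480x640x3 uint8, red, green, blue); there is no depth.
- calibration(name): a dict with "mtx" (3x3 intrinsics, pixels), "k1" (the pictures are not rectified: a ray, as slopes to the right and down, at radius r is drawn at 1 + k1 r^2 times it, then the intrinsics apply), "extrinsics" (4x4, takes a point from camera to world coordinates); the wrist camera has in their place "mount" (4x4, takes a point from camera to tool coordinates, whose origin is the TCP and whose axes are the flange's). Camera axes: x right, y down, z forward; pixel columns grow to the right and rows downward; lengths in m; the calibration is good to about 2 mm. A picture is of the moment at which its call begins: read the wrist's pose just before it. calibration takes no time and is no camera call.
- sign_off(): hands the job in; it is judged then, once.
Trained networks look in the newest picture that a camera, given by its name, has taken for a name from the list of things; names that differ only in an ending like _2 or _b are one class to them, and where a whole thing is asked for, a point or a joint stands for the part that bears it (a point fixed in the world has none). Each returns a list of dicts, best first, with "confidence" (0 to 1); they miss things now and then, are a little off and sometimes report something else, mostly with a low value. They report only what shows in the picture. A call takes as long as a camera call.
- trace(camera, target): "pixels" (480x640 bool, what is visible of it) and "extent" ([left, top, width, height] in pixels, round what is visible of it).
The state is a dict: "time_s": time; "joint_pos": joint angles; "joint_vel": joint speeds; "effort": joint torques, N m; "eef_pos": TCP position; "orientation": TCP orientation; "wrist_force": force on the tool from outside, world axes, zero at the start; "wrist_torque": the same for the moment, N m; "width": finger opening in m; "grip_force": force on a finger pad.
Only numpy, scipy, OpenCV 4.12 (cv2) and the standard library are available. Lean on these libraries where they do the work, as an engineer would, in place of code of your own. Each camera call takes 0.05 s, during which the arm holds its last target. There are 200 camera calls.

## Working session

There is one attempt and no reset: what is moved stays moved. The work goes in short steps, Python scripts to look and compute and a shell command to move; the robot and the scene stay as the last step left them, time stands still between calls to the robot, and variables do not carry over. Pictures are saved under pics/ and viewed, at most 10 in all, crops included, and the job is handed in when it is done.

```bash
mkdir -p pics; cat > h.py <<'E'
from station import *
import numpy as np, cv2
def ray(cam,px,st=None):
    c=calibration(cam); K=np.array(c["mtx"]); k1=c["k1"]
    d=(np.array([px[0],px[1]])-K[:2,2])/np.array([K[0,0],K[1,1]])
    u=d.copy()
    for _ in range(20): u=d/(1+k1*(u@u))
    if cam=="wrist":
        T=np.eye(4); T[:3,:3]=np.array(st["orientation"]); T[:3,3]=st["eef_pos"]; T=T@np.array(c["mount"])
    else: T=np.array(c["extrinsics"])
    return T[:3,3], T[:3,:3]@np.array([u[0],u[1],1.])
def onz(cam,px,z,st=None):
    o,d=ray(cam,px,st); return o+d*(z-o[2])/d[2]
E
python3 - <<'E'
from h import *
s=get_state(); print(s)
for c in ["top","side"]:
    im=camera(c); cv2.imwrite(f"pics/{c}0.png",im[:,:,::-1])
    for t in ["long_box","short_box","fin","panel","mug_tree","jar","candle","garlic","spoon","tin","mill"]:
        for r in trace(c,t)[:2]:
            m=r["pixels"]; cs,_=cv2.findContours(m.astype(np.uint8),0,2)
            if not cs: continue
            k=max(cs,key=cv2.contourArea); (p,sz,a)=cv2.minAreaRect(k)
            print(c,t,round(r["confidence"],2),np.round(r["extent"]),np.round(onz(c,p,0.026),3),np.round([onz(c,q,.026)[:2] for q in cv2.boxPoints((p,sz,a))],3).tolist() if "box" in t else "")
for c in ["top","side","wrist"]: print(c,calibration(c))
E
```

```text
{'time_s': 0.0, 'joint_pos': array([-77.11109126,  33.03393005,   1.42415351,  82.3873269 ,
        -0.85941968,  64.68683579,  -3.23771671]), 'joint_vel': array([-0.04631617, -0.0268564 ,  0.06055733, -0.00663725, -0.00527196,
       -0.02110427, -0.09887289]), 'effort': array([-4.40671029e-04, -7.65768385e+01,  2.25014202e+00, -2.85977894e+01,
        1.52853120e-02,  1.25301420e-02,  1.87900588e-05]), 'eef_pos': array([0.20495754, 0.64257219, 0.1909226 ]), 'orientation': array([[-9.52717537e-01,  3.03857064e-01, -4.24188410e-04],
       [ 3.03857345e-01,  9.52716116e-01, -1.64806625e-03],
       [-9.66454381e-05, -1.69903438e-03, -9.99998552e-01]]), 'wrist_force': array([0.23703776, 0.77502896, 0.05749752]), 'wrist_torque': array([ 0.04515805, -0.01354539,  0.01743539]), 'grip_force': 0.0, 'width': 0.08521583453423426}
top long_box 0.89 [179. 268.  80.  53.] [0.41  0.195 0.026] [[0.421, 0.271], [0.465, 0.144], [0.4, 0.12], [0.357, 0.245]]
top short_box 0.83 [275. 262.  61.  45.] [0.431 0.03  0.026] [[0.447, 0.093], [0.481, -0.01], [0.416, -0.031], [0.382, 0.07]]
top fin 0.6 [400. 
[... 2054 characters left out ...]
, -0.83768144,  1.16603136],
       [ 0.00409086, -0.92957205, -0.36861777,  0.5942826 ],
       [ 0.        ,  0.        ,  0.        ,  1.        ]])}
wrist {'mtx': array([[421.70531042,   0.        , 317.8102181 ],
       [  0.        , 421.70531042, 239.79807547],
       [  0.        ,   0.        ,   1.        ]]), 'k1': -0.07454757600704705, 'mount': array([[ 8.97706673e-04, -9.45080698e-01, -3.26835844e-01,
         8.39371824e-02],
       [ 9.99999570e-01,  7.71802884e-04,  5.14907658e-04,
         6.02373802e-04],
       [-2.34376442e-04, -3.26836166e-01,  9.45080984e-01,
        -1.81079264e-01],
       [ 0.00000000e+00,  0.00000000e+00,  0.00000000e+00,
         1.00000000e+00]])}
```

View pics/top0.png

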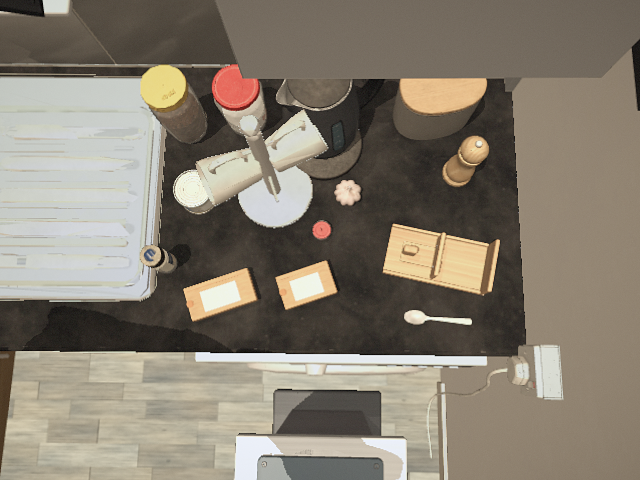

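View pics/side0.png

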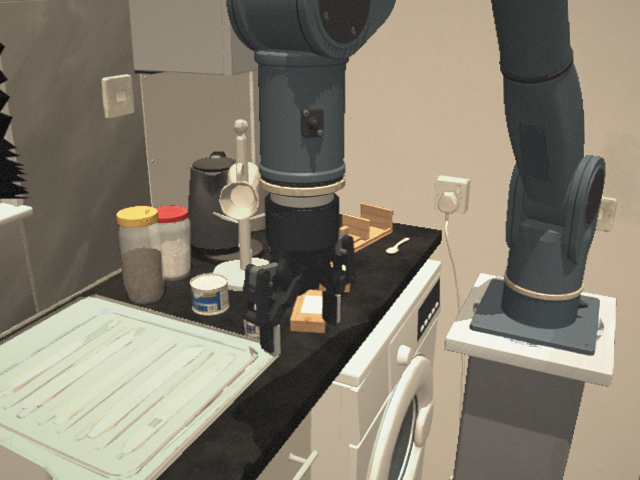

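The top view shows the boxes at (220,295) and (306,285). The organiser is on the right, with its end wall at x≈492 px and the fin at (411,250). Candle and garlic lie between, and the spoon is below the organiser. I'll go above the long box and turn the tool to its width.

```bash
cat >> h.py <<'E'
from scipy.spatial.transform import Rotation as Ro
def yaw(a): return Ro.from_euler('z',a,degrees=True).as_matrix()
def row(p,R,st=None):
    "tool-frame shift and rotvec from the present pose to world pose p,R"
    st=st or get_state(); R0=np.array(st["orientation"])
    d=R0.T@(np.array(p)-st["eef_pos"]); w=Ro.from_matrix(R0.T@R).as_rotvec()
    return np.round(np.r_[d,w],4).tolist()
def boxrect(cam,t,st,z=.026):
    for r in trace(cam,t)[:2]:
        cs,_=cv2.findContours(r["pixels"].astype(np.uint8),0,2); k=max(cs,key=cv2.contourArea)[:,0].astype(float)
        w=np.array([onz(cam,q,z,st)[:2] for q in k]).astype(np.float32)
        print(t,round(r["confidence"],2),cv2.minAreaRect(w*1000))
def show(im,n): cv2.imwrite(f"pics/{n}.png",im[:,:,::-1])
E
python3 -m handwheel '[-0.366,-0.408,0,0,0,0.908,-1, -0.366,-0.408,0,0,0,0.908,-1, -0.366,-0.408,0,0,0,0.908,-1, -0.366,-0.408,0,0,0,0.908,-1, -0.366,-0.408,0,0,0,0.908,-1, -0.366,-0.408,0,0,0,0.908,-1, -0.366,-0.408,0,0,0,0.908,-1, -0.366,-0.408,0,0,0,0.908,-1, -0.366,-0.408,0,0,0,0.908,-1, -0.366,-0.408,0,0,0,0.908,-1, -0.366,-0.408,0,0,0,0.908,-1, -0.366,-0.408,0,0,0,0.908,-1]'
python3 - <<'E'
from h import *
s=get_state(); print(row([.43,.13,.19],yaw(19)@np.array([[0,1,0],[1,0,0],[0,0,-1.]])),s["joint_pos"])
E
```

```text
time_s: 2.2
eef_pos: [0.4106, 0.1853, 0.1922]
orientation: [[-0.347, 0.938, 0.001], [0.938, 0.347, 0.001], [0.0, 0.001, -1.0]]
wrist_force: [1.4, 0.2, 0.5]
width: 0.0852
grip_force: 0.0
[-0.0586, -0.001, 0.0022, 0.0009, -0.0004, 0.0229] [-46.82242582  14.75314315  21.16302963 115.10469925  -6.79384261
  51.23905351  -1.72783559]
```

```bash
python3 -m handwheel '[-0.058,0,0,0,0,0,-1,-0.058,0,0,0,0,0,-1,-0.058,0,0,0,0,0,-1]'
python3 - <<'E'
from h import *
s=get_state(); im=camera("wrist"); show(im,"w1")
boxrect("wrist","long_box",s); boxrect("wrist","short_box",s)
E
```

```text
time_s: 2.45
eef_pos: [0.4317, 0.128, 0.1923]
orientation: [[-0.34, 0.94, 0.002], [0.94, 0.34, -0.001], [-0.001, 0.001, -1.0]]
wrist_force: [-0.2, 0.4, 0.1]
width: 0.0857
grip_force: 0.0
long_box 0.78 ((411.29034423828125, 198.38690185546875), (66.24324035644531, 129.502197265625), 18.704177856445312)
short_box 0.91 ((430.92144775390625, 36.80002212524414), (65.98020935058594, 112.12942504882812), 19.835739135742188)
```

View pics/w1.png

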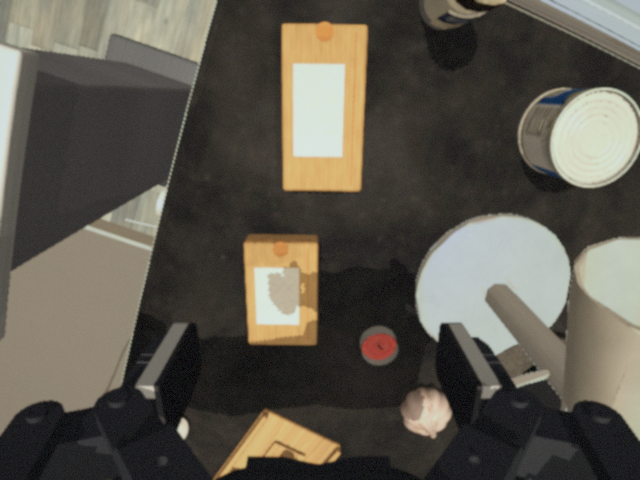

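```bash
cat >> h.py <<'E'
up=np.array([0,0,1.])
def tool(e_deg,tilt):
    "e_deg: direction of e (towards the wall); tilt: tool z = -up cos - e sin"
    e=np.array([np.cos(np.radians(e_deg)),np.sin(np.radians(e_deg)),0]); t=np.radians(tilt)
    z=-up*np.cos(t)-e*np.sin(t); y=np.cross(up,e); return e,np.c_[np.cross(y,z),y,z]
E
python3 - <<'E'
from h import *
s=get_state(); e,R=tool(18.7-90,40)
c=np.array([.4113,.1984,0])
for zz in (.09,.008): print(row(c+e*.031+up*zz,R,s))
print(R.round(3).tolist())
E
```

```text
[0.0365, 0.0041, 0.1019, -0.0096, 0.6975, 0.0268]
[0.0364, 0.0041, 0.1839, -0.0096, 0.6975, 0.0268]
[[-0.246, 0.947, -0.206], [0.726, 0.321, 0.609], [0.643, -0.0, -0.766]]
```

```bash
python3 -m handwheel '[0.0365,0.004,0.102,-0.01,0.6975,0.027,-1,0.0365,0.004,0.102,-0.01,0.6975,0.027,-1,0.0365,0.004,0.102,-0.01,0.6975,0.027,-1,0.0365,0.004,0.102,-0.01,0.6975,0.027,-1,0.0365,0.004,0.102,-0.01,0.6975,0.027,-1,0.0365,0.004,0.102,-0.01,0.6975,0.027,-1,0.0365,0.004,0.102,-0.01,0.6975,0.027,-1,0.0365,0.004,0.115,-0.01,0.6975,0.027,-1,0.0365,0.004,0.135,-0.01,0.6975,0.027,-1,0.0365,0.004,0.15,-0.01,0.6975,0.027,-1,0.0365,0.004,0.16,-0.01,0.6975,0.027,-1,0.0365,0.004,0.165,-0.01,0.6975,0.027,-1]'
python3 - <<'E'
from h import *
s=get_state(); e,R=tool(18.7-90,40)
c=np.array([.4113,.1984,0])
print(row(c+e*.031+up*.008,R,s),s["joint_pos"])
im=camera("wrist"); show(im,"w2"); boxrect("wrist","long_box",s)
E
```

```text
time_s: 3.6
eef_pos: [0.4202, 0.1701, 0.0257]
orientation: [[-0.248, 0.946, -0.209], [0.726, 0.324, 0.607], [0.642, -0.001, -0.767]]
wrist_force: [0.4, 0.4, 0.5]
width: 0.0854
grip_force: 0.0
[-0.0124, 0.0007, 0.0127, -0.003, 0.0012, 0.002] [  3.67853451  41.51631166  -1.03690333 120.93272087 -51.80507032
  48.2624194   67.52555047]
long_box 0.75 ((411.7098388671875, 197.125244140625), (66.17677307128906, 133.00680541992188), 18.923728942871094)
```

View pics/w2.png

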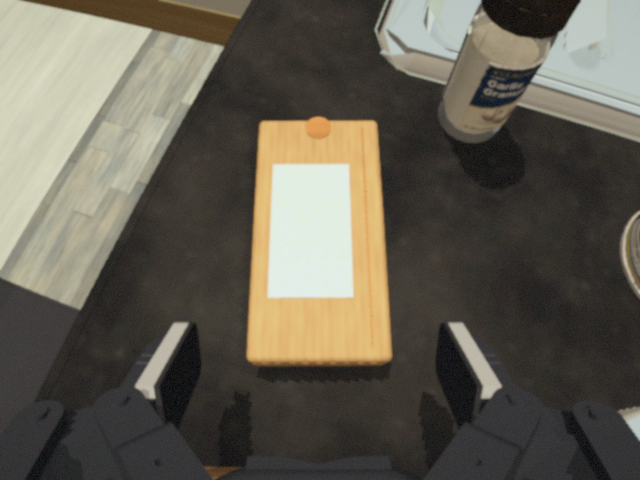

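```bash
python3 -m handwheel '[-0.006,0.001,0.006,0,0,0,-1,-0.012,0.001,0.0127,0,0,0,-1,-0.012,0.001,0.0127,0,0,0,-1,-0.012,0.001,0.0127,0,0,0,1,-0.012,0.001,0.0127,0,0,0,1,-0.012,0.001,0.0127,0,0,0,1,-0.012,0.001,0.0127,0,0,0,1,-0.012,0.001,0.0127,0,0,0,1,-0.012,0.001,0.0127,0,0,0,1]'
```

```text
time_s: 4.45
eef_pos: [0.4227, 0.1675, 0.0095]
orientation: [[-0.246, 0.947, -0.205], [0.726, 0.32, 0.609], [0.642, 0.0, -0.767]]
wrist_force: [0.0, 0.5, -0.7]
width: 0.0129
grip_force: 0.0
```

```bash
python3 - <<'E'
from h import *
s=get_state(); print(s["width"],s["grip_force"],s["wrist_force"])
im=camera("wrist"); show(im,"w3"); boxrect("wrist","long_box",s)
E
```

```text
0.0128716317685983 0.0 [ 0.04781534  0.45621046 -0.71185923]
long_box 0.62 ((411.95184326171875, 196.42922973632812), (65.02020263671875, 132.53208923339844), 19.135019302368164)
```

View pics/w3.png

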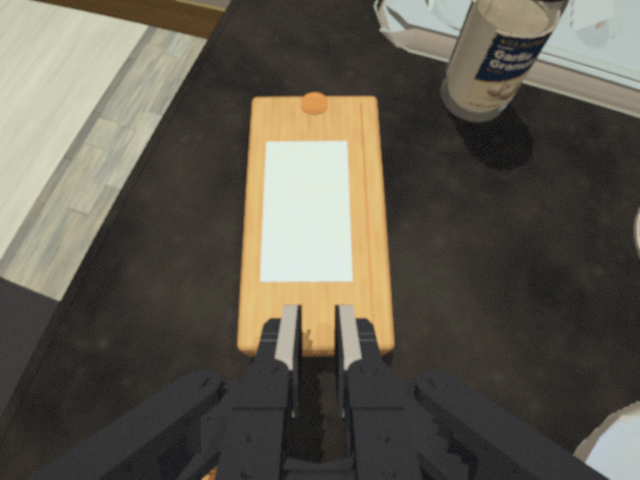

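```bash
cat >> h.py <<'E'
def proj(cam,P,st=None):
    c=calibration(cam); K=np.array(c["mtx"])
    if cam=="wrist":
        T=np.eye(4); T[:3,:3]=np.array(st["orientation"]); T[:3,3]=st["eef_pos"]; T=T@np.array(c["mount"])
    else: T=np.array(c["extrinsics"])
    q=np.linalg.inv(T)@np.r_[P,1]; u=q[:2]/q[2]; u=u*(1+c["k1"]*(u@u)); return K[:2,:2]@u+K[:2,2]
E
python3 - <<'E'
from h import *
s=get_state(); R=np.array(s["orientation"])
for b in (0,.01,.02,.03,.04): print(b,[proj("wrist",s["eef_pos"]+R@[x,.0065,-b],s).round(0).tolist() for x in (-.011,0,.011)])
E
```

```text
0 [[330.0, 303.0], [330.0, 282.0], [331.0, 261.0]]
0.01 [[331.0, 313.0], [331.0, 292.0], [331.0, 269.0]]
0.02 [[331.0, 325.0], [332.0, 302.0], [332.0, 279.0]]
0.03 [[332.0, 337.0], [332.0, 314.0], [333.0, 289.0]]
0.04 [[333.0, 351.0], [333.0, 326.0], [334.0, 301.0]]
```

```bash
python3 - <<'E'
from h import *
s=get_state(); print(s["width"],s["grip_force"],s["wrist_force"],s["eef_pos"])
c=[-.0225,.0,0]
im=camera("side")
for n,x in (("tcp",0),): 
  print(proj("side",s["eef_pos"]))
p=proj("side",s["eef_pos"]).astype(int)
a=im[p[1]-75:p[1]+75,p[0]-100:p[0]+100]; a=cv2.resize(a,None,fx=4,fy=4); show(a,"s3")
E
```

```text
0.0002589922408814249 0.0 [-0.52333622  0.41631835 -0.04905976] [0.42265576 0.167547   0.00944924]
[312.1518093  303.99194668]
```

View pics/s3.png

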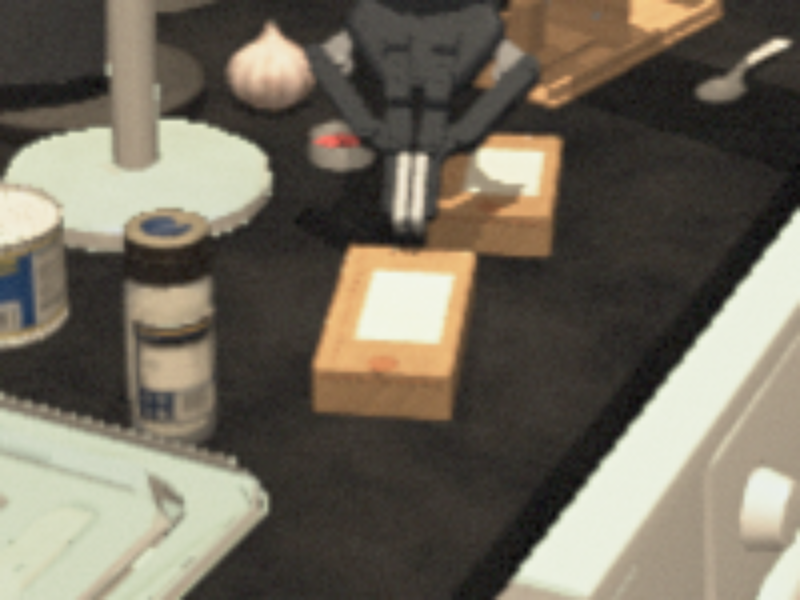

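```bash
python3 - <<'E'
from h import *
s=get_state(); R=np.array(s["orientation"])
for b in (.02,.03,.04,.05): print(b,proj("side",s["eef_pos"]+R@[0,0,-b]).round(1),(s["eef_pos"]+R@[0,0,-b]).round(3))
for n,p in (("foc",[.4113,.1984,.026]),): print(n,proj("side",p))
im=camera("wrist"); show(im[230:480,200:440].repeat(2,0).repeat(2,1),"w4")
for b in (0,.02,.04): print(b,proj("wrist",s["eef_pos"]+R@[0,0,-b],s).round(0))
E
```

```text
0.02 [313.  294.4] [0.427 0.155 0.025]
0.03 [313.4 289.7] [0.429 0.149 0.032]
0.04 [313.8 284.9] [0.431 0.143 0.04 ]
0.05 [314.2 280.2] [0.433 0.137 0.048]
foc [310.53515932 304.30580732]
0 [316. 282.]
0.02 [316. 302.]
0.04 [316. 326.]
```

View pics/w4.png

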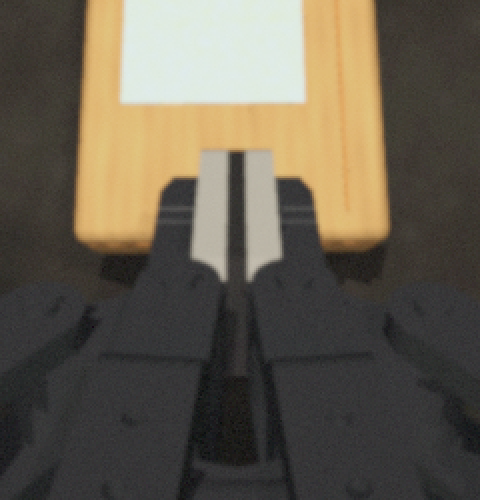

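```bash
python3 -m handwheel '[0.0153,0,0.0129,0,0,0,-1,0.0153,0,0.0129,0,0,0,-1,0.0153,0,0.0129,0,0,0,-1,0.0153,0,0.0129,0,0,0,-1,0.0153,0,0.0129,0,0,0,-1,0.0153,0,0.0129,0,0,0,-1,0.0153,0,0.0129,0,0,0,-1,0.0089,0,0.0206,0,0,0,-1,0.0025,0,0.0282,0,0,0,-1,0.0025,0,0.0282,0,0,0,-1]'
python3 -m handwheel '[-0.0032,0,0.0038,0,0,0,-1,-0.0032,0,0.0038,0,0,0,-1]'
python3 -m handwheel '[-0.0026,0,0.0031,0,0,0,-1,-0.0026,0,0.0031,0,0,0,-1]'
```

```text
time_s: 5.48
eef_pos: [0.4157, 0.1862, -0.0126]
orientation: [[-0.244, 0.948, -0.207], [0.726, 0.32, 0.608], [0.642, -0.002, -0.766]]
wrist_force: [-0.6, -0.5, -0.5]
width: 0.0861
grip_force: 0.0
time_s: 5.65
eef_pos: [0.4158, 0.1865, -0.0165]
orientation: [[-0.244, 0.947, -0.206], [0.726, 0.32, 0.609], [0.643, -0.001, -0.766]]
wrist_force: [-0.2, -0.1, -0.5]
width: 0.0857
grip_force: 0.0
time_s: 5.82
eef_pos: [0.4161, 0.1865, -0.0202]
orientation: [[-0.245, 0.947, -0.206], [0.726, 0.32, 0.609], [0.642, -0.0, -0.766]]
wrist_force: [-0.3, -0.2, 0.0]
width: 0.0856
grip_force: 0.0
```

```bash
python3 -m handwheel '[0,0,0,0,0,0,1,0,0,0,0,0,0,1,0,0,0,0,0,0,1,0,0,0,0,0,0,1,0,0,0,0,0,0,1,0,0,0,0,0,0,1]'
python3 - <<'E'
from h import *
s=get_state(); im=camera("wrist"); show(im,"w5"); boxrect("wrist","long_box",s)
E
```

```text
time_s: 6.32
eef_pos: [0.4162, 0.1865, -0.0192]
orientation: [[-0.246, 0.947, -0.205], [0.726, 0.32, 0.609], [0.642, 0.001, -0.766]]
wrist_force: [0.3, -2.6, 6.4]
width: 0.0644
grip_force: 66.5
long_box 0.58 ((411.9765930175781, 198.03631591796875), (65.1832504272461, 129.9282989501953), 19.045448303222656)
```

```bash
python3 -m handwheel '[0.0128,0,-0.0153,0,0,0,1,0.0257,0,-0.0306,0,0,0,1,0.0513,0,-0.0612,0,0,0,1,0.077,0,-0.092,0,0,0,1,0.077,0,-0.092,0,0,0,1,0.077,0,-0.092,0,0,0,1]'
python3 - <<'E'
from h import *
im=cv2.imread("pics/top0.png")[210:310,370:510]; cv2.imwrite("pics/t_crop.png",cv2.resize(im,None,fx=5.5,fy=5.5,interpolation=cv2.INTER_CUBIC))
E
```

```text
time_s: 6.92
eef_pos: [0.4173, 0.1864, 0.1019]
orientation: [[-0.249, 0.947, -0.202], [0.726, 0.32, 0.608], [0.641, 0.005, -0.768]]
wrist_force: [-1.0, -0.6, -2.8]
width: 0.0644
grip_force: 66.9
```

View pics/t_crop.png

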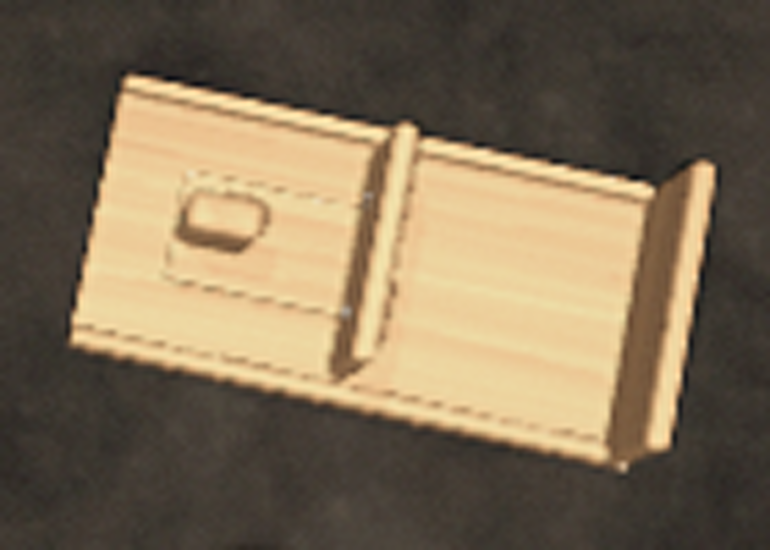

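```bash
python3 - <<'E'
from h import *
from scipy.optimize import least_squares
P=[(126,76,-.19,.05,.016),(75,337,-.19,-.05,.016),(712,165,.008,.05,.066),(670,448,.008,-.05,.066),(695,160,0,.05,.066),(648,452,0,-.05,.066),(640,195,0,.044,.006),(608,462,0,-.05,.016),(625,470,.008,-.05,0)]
def W(v,x,y,z): c,s=np.cos(v[2]),np.sin(v[2]); return np.array([v[0]+c*x-s*y,v[1]+s*x+c*y,z])
f=lambda v:np.concatenate([proj("top",W(v,*p[2:]))-(np.array(p[:2])/5.5+[370,210]) for p in P])
r=least_squares(f,[.47,-.33,-1.7],loss="soft_l1"); v=r.x; print(v,np.degrees(v[2])); print(f(v).reshape(-1,2).round(1))
g=lambda q:np.concatenate([proj("top",W(v,q[0],y,.064))-(np.array(p)/5.5+[370,210]) for y,p in ((.042,(415,130)),(-.042,(375,360)))])
print("panel face x",least_squares(g,[-.115]).x)
s=get_state();R=np.array(s["orientation"])
print("off",R.T@(np.array([.4115,.198,.013])-[.4162,.1865,-.0192]),s["joint_pos"])
E
```

```text
[ 0.46728137 -0.31536543 -1.77664654] -101.79434817783007
[[-0.1 -0.3]
 [-0.8  1.3]
 [ 1.2 -0.5]
 [ 0.2  0.7]
 [-0.  -0.4]
 [-0.2 -1. ]
 [ 0.7  2. ]
 [ 0.  -0.3]
 [-1.1 -0.1]]
panel face x [-0.09261778]
off [ 0.03015269 -0.00061696 -0.01678138] [  0.81004111  33.21455684   0.57650586 119.75986797 -48.39943668
  54.33780249  58.77182387]
```

```bash
cat >> h.py <<'E'
WF=np.array([.4673,-.3154,0]); WY=-101.8
ew=np.array([np.cos(np.radians(WY)),np.sin(np.radians(WY)),0]); lw=np.cross(up,ew)
def place(center,off,e=WY,t=-50):
    _,R=tool(e,t); return np.array(center)-R@off,R
OFL=np.array([.0302,-.0006,-.0168])
E
python3 - <<'E'
from h import *
s=get_state()
p,R=place([.42,.10,.22],OFL); print(p,row(p,R,s))
E
```

```text
[0.41398583 0.06827777 0.23233571] [-0.0015, -0.0404, -0.1713, 0.0572, -1.5288, 0.5869]
```

```bash
python3 -m handwheel '[0.03,-0.02,-0.09,0.01,-0.1,0.05,1,0.03,-0.04,-0.13,0.02,-0.3,0.1,1,-0.0015,-0.0404,-0.1713,0.0572,-1.5288,0.5869,1,-0.0015,-0.0404,-0.1713,0.0572,-1.5288,0.5869,1,-0.0015,-0.0404,-0.1713,0.0572,-1.5288,0.5869,1,-0.0015,-0.0404,-0.1713,0.0572,-1.5288,0.5869,1,-0.0015,-0.0404,-0.1713,0.0572,-1.5288,0.5869,1,-0.0015,-0.0404,-0.1713,0.0572,-1.5288,0.5869,1,-0.0015,-0.0404,-0.1713,0.0572,-1.5288,0.5869,1,-0.0015,-0.0404,-0.1713,0.0572,-1.5288,0.5869,1,-0.0015,-0.0404,-0.1713,0.0572,-1.5288,0.5869,1,-0.0015,-0.0404,-0.1713,0.0572,-1.5288,0.5869,1]'
python3 - <<'E'
from h import *
s=get_state()
p,R=place([.42,.10,.22],OFL); print(p,row(p,R,s),s["joint_pos"])
E
```

```text
time_s: 7.92
eef_pos: [0.4134, 0.0693, 0.2302]
orientation: [[0.088, 0.987, -0.135], [0.752, -0.155, -0.641], [-0.653, -0.045, -0.756]]
wrist_force: [-0.3, 0.5, -1.3]
width: 0.0644
grip_force: 66.9
[0.41398583 0.06827777 0.23233571] [-0.0021, 0.0006, -0.001, 0.004, -0.1587, 0.0672] [-53.48380499  29.03006125  21.13946095 103.65466318  18.35040341
  79.61153724 -48.40896806]
```

```bash
python3 -m handwheel '[-0.002,0,-0.001,0.004,-0.1587,0.0672,1,-0.002,0,-0.001,0.004,-0.1587,0.0672,1,-0.002,0,-0.001,0.004,-0.1587,0.0672,1]'
python3 - <<'E'
from h import *
s=get_state()
for z in (.21,.08):
  p,R=place(WF-ew*.021+up*z,OFL); print(p,row(p,R,s))
E
```

```text
time_s: 8.17
eef_pos: [0.4127, 0.0696, 0.2294]
orientation: [[0.124, 0.98, -0.158], [0.629, -0.201, -0.751], [-0.767, -0.007, -0.641]]
wrist_force: [-1.4, -0.2, -1.2]
width: 0.0644
grip_force: 67.0
[ 0.46558025 -0.32656602  0.22233571] [-0.2373, 0.1315, 0.2935, -0.0016, 0.0017, 0.0072]
[ 0.46558025 -0.32656602  0.09233571] [-0.1376, 0.1324, 0.3769, -0.0016, 0.0017, 0.0072]
```

```bash
python3 -m handwheel '[-0.237,0.1315,0.2935,0,0,0.007,1,-0.237,0.1315,0.2935,0,0,0.007,1,-0.237,0.1315,0.2935,0,0,0.007,1,-0.237,0.1315,0.2935,0,0,0.007,1,-0.237,0.1315,0.2935,0,0,0.007,1,-0.237,0.1315,0.2935,0,0,0.007,1,-0.237,0.1315,0.2935,0,0,0.007,1,-0.237,0.1315,0.2935,0,0,0.007,1,-0.237,0.1315,0.2935,0,0,0.007,1,-0.237,0.1315,0.2935,0,0,0.007,1,-0.237,0.1315,0.2935,0,0,0.007,1,-0.237,0.1315,0.2935,0,0,0.007,1]'
python3 - <<'E'
from h import *
s=get_state(); print(s["joint_pos"])
for z in (.21,.08):
  p,R=place(WF-ew*.021+up*z,OFL); print(row(p,R,s))
a=camera("top")[190:310,370:520]; show(cv2.resize(a,None,fx=4,fy=4),"t2"); b=camera("wrist"); 
show(np.hstack([cv2.resize(a,(400,320)),cv2.resize(b,(400,320))]),"t2")
E
```

```text
time_s: 9.17
eef_pos: [0.4624, -0.3309, 0.2234]
orientation: [[0.141, 0.977, -0.161], [0.632, -0.214, -0.745], [-0.762, 0.003, -0.648]]
wrist_force: [-0.5, 0.2, -1.6]
width: 0.0645
grip_force: 66.9
[-22.86960964  31.9724736   32.43460194 113.12864323  42.20874519
  53.69157013 -36.20437494]
[0.004, 0.0022, -0.0031, -0.0058, -0.0065, -0.0089]
[0.103, 0.0018, 0.0811, -0.0058, -0.0065, -0.0089]
```

View pics/t2.png

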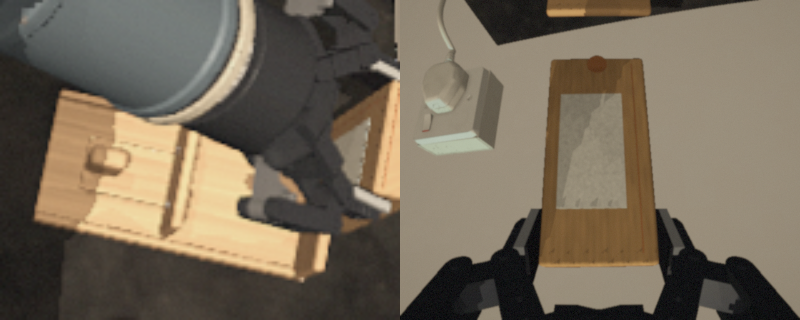

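```bash
python3 -m handwheel '[0.004,0.002,-0.003,-0.006,-0.0065,-0.009,1,0.03,0.002,0.019,-0.006,-0.0065,-0.009,1,0.055,0.002,0.04,-0.006,-0.0065,-0.009,1,0.08,0.002,0.062,-0.006,-0.0065,-0.009,1,0.095,0.002,0.074,-0.006,-0.0065,-0.009,1,0.103,0.002,0.081,-0.006,-0.0065,-0.009,1,0.103,0.002,0.081,-0.006,-0.0065,-0.009,1,0.103,0.002,0.081,-0.006,-0.0065,-0.009,1]'
python3 - <<'E'
from h import *
s=get_state()
for z in (.08,.071):
  p,R=place(WF-ew*.021+up*z,OFL); print(row(p,R,s))
E
```

```text
time_s: 9.93
eef_pos: [0.4683, -0.3241, 0.0929]
orientation: [[0.127, 0.98, -0.153], [0.628, -0.199, -0.752], [-0.768, -0.0, -0.641]]
wrist_force: [0.1, -0.0, -1.1]
width: 0.0643
grip_force: 67.0
[-0.0015, -0.0022, 0.0026, 0.0043, 0.0023, 0.0041]
[0.0055, -0.0022, 0.0084, 0.0043, 0.0023, 0.0041]
```

Now lower to the floor, reading force.

```bash
python3 -m handwheel '[0,-0.002,0.0045,0.003,0.002,0.004,1,0.002,-0.002,0.006,0.003,0.002,0.004,1,0.003,-0.002,0.007,0.003,0.002,0.004,1,0.003,-0.002,0.007,0.003,0.002,0.004,1]'
python3 -m handwheel '[0.0015,0,0.0013,0,0,0,1,0.0015,0,0.0013,0,0,0,1]'
python3 -m handwheel '[0.0015,0,0.0013,0,0,0,1,0.0015,0,0.0013,0,0,0,1]'
python3 -m handwheel '[0.0015,0,0.0013,0,0,0,1,0.0015,0,0.0013,0,0,0,1]'
```

```text
time_s: 10.27
eef_pos: [0.4654, -0.3276, 0.086]
orientation: [[0.134, 0.979, -0.155], [0.63, -0.205, -0.749], [-0.765, 0.002, -0.644]]
wrist_force: [0.6, -0.1, -1.5]
width: 0.0645
grip_force: 67.0
time_s: 10.43
eef_pos: [0.4654, -0.3277, 0.0839]
orientation: [[0.133, 0.979, -0.156], [0.629, -0.205, -0.75], [-0.766, 0.002, -0.643]]
wrist_force: [0.9, 0.2, -0.2]
width: 0.0646
grip_force: 67.1
time_s: 10.6
eef_pos: [0.465, -0.329, 0.0839]
orientation: [[0.134, 0.978, -0.157], [0.626, -0.206, -0.752], [-0.768, 0.003, -0.64]]
wrist_force: [-2.1, 6.0, 19.0]
width: 0.0644
grip_force: 68.7
time_s: 10.77
eef_pos: [0.4643, -0.3299, 0.0835]
orientation: [[0.134, 0.978, -0.158], [0.624, -0.208, -0.753], [-0.77, 0.003, -0.638]]
wrist_force: [-2.6, 11.4, 31.0]
width: 0.0646
grip_force: 69.4
```

```bash
python3 -m handwheel '[-0.0022,0,-0.002,0,0,0,1,-0.0022,0,-0.002,0,0,0,1]'
python3 -m handwheel '[0,0,0,0,0,0,0.3,0,0,0,0,0,0,-0.2,0,0,0,0,0,0,-1,0,0,0,0,0,0,-1,0,0,0,0,0,0,-1,0,0,-0.02,0,0,0,-1,0,0,-0.05,0,0,0,-1,0,0,-0.08,0,0,0,-1,0,0,-0.11,0,0,0,-1,0,0,-0.14,0,0,0,-1,0,0,-0.16,0,0,0,-1,0,0,-0.16,0,0,0,-1]'
python3 - <<'E'
from h import *
s=get_state(); b=camera("wrist"); a=camera("top")[190:310,370:520]
show(np.hstack([cv2.resize(a,(400,320)),cv2.resize(b,(400,320))]),"t3")
E
```

```text
time_s: 10.93
eef_pos: [0.4655, -0.3276, 0.0832]
orientation: [[0.134, 0.979, -0.155], [0.629, -0.205, -0.75], [-0.766, 0.002, -0.643]]
wrist_force: [0.3, -0.2, -1.3]
width: 0.0642
grip_force: 66.6
time_s: 11.93
eef_pos: [0.4929, -0.2042, 0.1867]
orientation: [[0.133, 0.98, -0.15], [0.632, -0.2, -0.749], [-0.764, 0.004, -0.646]]
wrist_force: [0.3, 1.0, -0.6]
width: 0.0854
grip_force: 0.0
```

View pics/t3.png

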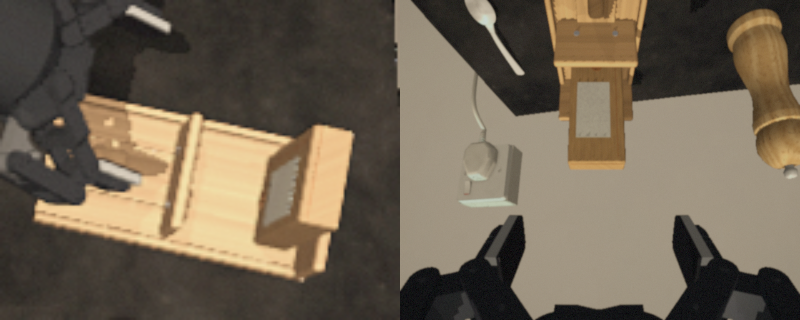

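```bash
python3 - <<'E'
from h import *
s=get_state(); e,R=tool(19.5-90,40); print(row([.4321,.0335,.12],R,s))
E
```

```text
[0.194, -0.1063, -0.1293, -0.0503, 1.5277, -0.6025]
```

```bash
python3 -m handwheel '[-0.02,-0.02,-0.04,0,0.1,-0.05,-1,0.194,-0.1063,-0.1293,-0.0503,1.5277,-0.6025,-1,0.194,-0.1063,-0.1293,-0.0503,1.5277,-0.6025,-1,0.194,-0.1063,-0.1293,-0.0503,1.5277,-0.6025,-1,0.194,-0.1063,-0.1293,-0.0503,1.5277,-0.6025,-1,0.194,-0.1063,-0.1293,-0.0503,1.5277,-0.6025,-1,0.194,-0.1063,-0.1293,-0.0503,1.5277,-0.6025,-1,0.194,-0.1063,-0.1293,-0.0503,1.5277,-0.6025,-1,0.194,-0.1063,-0.1293,-0.0503,1.5277,-0.6025,-1,0.194,-0.1063,-0.1293,-0.0503,1.5277,-0.6025,-1,0.194,-0.1063,-0.1293,-0.0503,1.5277,-0.6025,-1,0.194,-0.1063,-0.1293,-0.0503,1.5277,-0.6025,-1]'
python3 - <<'E'
from h import *
s=get_state(); e,R=tool(19.5-90,40); print(row([.4321,.0335,.12],R,s),s["joint_pos"])
E
```

```text
time_s: 13.03
eef_pos: [0.432, 0.0315, 0.1201]
orientation: [[-0.224, 0.958, -0.178], [0.833, 0.283, 0.476], [0.507, -0.042, -0.861]]
wrist_force: [-0.4, 0.6, -0.7]
width: 0.0855
grip_force: 0.0
[0.0016, 0.0006, 0.001, -0.0035, 0.1649, -0.0678] [ 18.63058215  29.68532561  -9.00374533 113.07549147 -25.94173603
  56.88897047  43.99598675]
```

```bash
python3 -m handwheel '[0.0016,0.0006,0.001,-0.0035,0.165,-0.068,-1,0.0016,0.0006,0.001,-0.0035,0.165,-0.068,-1,0.0016,0.0006,0.001,-0.0035,0.165,-0.068,-1,0.0016,0.0006,0.001,-0.0035,0.165,-0.068,-1]'
python3 - <<'E'
from h import *
s=get_state(); im=camera("wrist"); boxrect("wrist","short_box",s)
r=trace("wrist","short_box")[0]; print(r["extent"])
e,R=tool(19.5-90,40)
for z in (.02,-.0135): print(row(np.array([.4321,.0335,z]),R,s))
E
```

```text
time_s: 13.37
eef_pos: [0.4313, 0.0338, 0.1185]
orientation: [[-0.251, 0.943, -0.218], [0.727, 0.332, 0.601], [0.64, -0.007, -0.769]]
wrist_force: [-0.2, 0.7, -0.4]
width: 0.0855
grip_force: 0.0
short_box 0.7 ((431.68316650390625, 31.184768676757812), (66.59184265136719, 105.54521942138672), 19.322954177856445)
[269.5, 246.7, 101.9, 156.3]
[-0.0635, 0.0014, 0.0754, -0.0045, 0.0042, -0.0059]
[-0.0849, 0.0016, 0.1011, -0.0045, 0.0042, -0.0059]
```

```bash
python3 -m handwheel '[-0.021,0.001,0.02,-0.0045,0.004,-0.006,-1,-0.042,0.001,0.047,-0.0045,0.004,-0.006,-1,-0.065,0.001,0.074,-0.0045,0.004,-0.006,-1,-0.078,0.0012,0.089,-0.0045,0.004,-0.006,-1,-0.0865,0.0012,0.0997,-0.0045,0.004,-0.006,-1,-0.0865,0.0012,0.0997,-0.0045,0.004,-0.006,-1,-0.0865,0.0012,0.0997,-0.0045,0.004,-0.006,-1]'
python3 -m handwheel '[-0.0029,0,0.0035,0,0,0,-1,-0.0029,0,0.0035,0,0,0,-1]'
python3 - <<'E'
from h import *
s=get_state(); e,R=tool(19.3-90,40); print(row([.4317,.0312,-.0185],R,s))
E
```

```text
time_s: 14.1
eef_pos: [0.4337, 0.0336, -0.0113]
orientation: [[-0.262, 0.941, -0.215], [0.72, 0.339, 0.605], [0.642, 0.004, -0.766]]
wrist_force: [0.1, 0.0, 0.3]
width: 0.0856
grip_force: 0.0
time_s: 14.27
eef_pos: [0.4344, 0.0328, -0.0159]
orientation: [[-0.263, 0.941, -0.213], [0.721, 0.338, 0.605], [0.641, 0.005, -0.767]]
wrist_force: [0.2, 0.2, -0.9]
width: 0.0854
grip_force: 0.0
[-0.0021, -0.0031, 0.0016, -0.0012, 0.002, 0.0097]
```

```bash
python3 -m handwheel '[-0.002,-0.003,0.0016,-0.001,0.002,0.0097,-1,-0.002,-0.003,0.0016,-0.001,0.002,0.0097,-1,-0.002,-0.003,0.0016,-0.001,0.002,0.0097,1,-0.002,-0.003,0.0016,-0.001,0.002,0.0097,1,-0.002,-0.003,0.0016,-0.001,0.002,0.0097,1,-0.002,-0.003,0.0016,-0.001,0.002,0.0097,1,-0.002,-0.003,0.0016,-0.001,0.002,0.0097,1,-0.002,-0.003,0.0016,-0.001,0.002,0.0097,1]'
python3 - <<'E'
from h import *
s=get_state(); R=np.array(s["orientation"]); im=camera("wrist"); boxrect("wrist","short_box",s)
print("off",R.T@(np.array([.4317,.0312,.013])-s["eef_pos"]))
E
python3 -m handwheel '[0.0128,0,-0.0153,0,0,0,1,0.0257,0,-0.0306,0,0,0,1,0.0513,0,-0.0612,0,0,0,1,0.077,0,-0.092,0,0,0,1,0.108,0,-0.13,0,0,0,1,0.128,0,-0.153,0,0,0,1,0.128,0,-0.153,0,0,0,1]'
python3 - <<'E'
from h import *
s=get_state(); O=np.array([.0316,0,-.0195]); print(row(*place([.44,.0,.22],O),s))
E
```

```text
time_s: 14.93
eef_pos: [0.4313, 0.0311, -0.0184]
orientation: [[-0.252, 0.944, -0.213], [0.722, 0.33, 0.608], [0.644, -0.001, -0.765]]
wrist_force: [-0.2, -3.1, 7.5]
width: 0.0645
grip_force: 65.9
short_box 0.81 ((431.610595703125, 31.65554428100586), (64.83177185058594, 105.8535385131836), 19.335845947265625)
off [ 0.02023097  0.0003647  -0.02404529]
time_s: 15.62
eef_pos: [0.434, 0.0307, 0.1862]
orientation: [[-0.257, 0.944, -0.207], [0.724, 0.33, 0.606], [0.64, 0.006, -0.768]]
wrist_force: [1.8, -0.7, -1.9]
width: 0.0645
grip_force: 67.1
[-0.0178, -0.0224, -0.0742, 0.0598, -1.527, 0.5983]
```

```bash
echo 'OFS=np.array([.0205,0.,-.0238])' >> h.py
python3 -m handwheel '[-0.0178,-0.0224,-0.0742,0.0598,-1.527,0.5983,1,-0.0178,-0.0224,-0.0742,0.0598,-1.527,0.5983,1,-0.0178,-0.0224,-0.0742,0.0598,-1.527,0.5983,1,-0.0178,-0.0224,-0.0742,0.0598,-1.527,0.5983,1,-0.0178,-0.0224,-0.0742,0.0598,-1.527,0.5983,1,-0.0178,-0.0224,-0.0742,0.0598,-1.527,0.5983,1,-0.0178,-0.0224,-0.0742,0.0598,-1.527,0.5983,1,-0.0178,-0.0224,-0.0742,0.0598,-1.527,0.5983,1,-0.0178,-0.0224,-0.0742,0.0598,-1.527,0.5983,1,-0.0178,-0.0224,-0.0742,0.0598,-1.527,0.5983,1,-0.0178,-0.0224,-0.0742,0.0598,-1.527,0.5983,1,-0.0178,-0.0224,-0.0742,0.0598,-1.527,0.5983,1]'
python3 - <<'E'
from h import *
s=get_state()
print(row(*place(WF-ew*.054+up*.19,OFS),s))
# check the standing long box in top view: top-face corners at z=.136
im=camera("top"); r=trace("top","long_box")
for q in r[:2]:
    print(round(q["confidence"],2),q["extent"])
pts=[proj("top",WF-ew*a+lw*b+up*z) for a in (.007,.033) for b in (-.033,.033) for z in (.006,.136)]
print(np.min(pts,0),np.max(pts,0))
E
```

```text
time_s: 16.62
eef_pos: [0.4313, -0.0334, 0.2267]
orientation: [[0.094, 0.986, -0.138], [0.736, -0.163, -0.657], [-0.67, -0.04, -0.741]]
wrist_force: [0.7, -0.2, -1.8]
width: 0.0646
grip_force: 67.3
[-0.1632, 0.0837, 0.192, 0.0029, -0.1365, 0.0581]
0.82 [463.2, 237.3, 40.4, 46.0]
0.51 [186.7, 172.7, 15.0, 9.9]
[463.69296642 236.35628482] [502.37966312 284.83076286]
```

```bash
python3 -m handwheel '[-0.1632,0.0837,0.192,0.003,-0.1365,0.058,1,-0.1632,0.0837,0.192,0.003,-0.1365,0.058,1,-0.1632,0.0837,0.192,0.003,-0.1365,0.058,1,-0.1632,0.0837,0.192,0.003,-0.1365,0.058,1,-0.1632,0.0837,0.192,0.003,-0.1365,0.058,1,-0.1632,0.0837,0.192,0.003,-0.1365,0.058,1,-0.1632,0.0837,0.192,0.003,-0.1365,0.058,1,-0.1632,0.0837,0.192,0.003,-0.1365,0.058,1,-0.1632,0.0837,0.192,0.003,-0.1365,0.058,1]'
python3 - <<'E'
from h import *
s=get_state()
for z in (.19,.075,.0585): print(row(*place(WF-ew*.054+up*z,OFS),s))
E
```

```text
time_s: 17.47
eef_pos: [0.4699, -0.2952, 0.1882]
orientation: [[0.131, 0.978, -0.162], [0.633, -0.208, -0.745], [-0.763, -0.005, -0.647]]
wrist_force: [-0.2, 1.0, -2.1]
width: 0.0647
grip_force: 67.4
[-0.0002, 0.0015, -0.0032, -0.0063, -0.0049, 0.0017]
[0.0875, 0.0021, 0.0712, -0.0063, -0.0049, 0.0017]
[0.1001, 0.0022, 0.0818, -0.0063, -0.0049, 0.0017]
```

```bash
python3 -m handwheel '[0,0.0015,-0.003,-0.006,-0.005,0.0017,1,0.0225,0.002,0.015,-0.006,-0.005,0.0017,1,0.045,0.002,0.034,-0.006,-0.005,0.0017,1,0.067,0.002,0.053,-0.006,-0.005,0.0017,1,0.081,0.002,0.066,-0.006,-0.005,0.0017,1,0.0875,0.002,0.0712,-0.006,-0.005,0.0017,1,0.0875,0.002,0.0712,-0.006,-0.005,0.0017,1,0.0875,0.002,0.0712,-0.006,-0.005,0.0017,1]'
python3 - <<'E'
from h import *
s=get_state()
for z in (.064,.0585): print(row(*place(WF-ew*.054+up*z,OFS),s))
E
```

```text
time_s: 18.13
eef_pos: [0.4735, -0.2916, 0.0759]
orientation: [[0.128, 0.98, -0.154], [0.629, -0.2, -0.751], [-0.767, -0.0, -0.642]]
wrist_force: [-0.1, -0.1, -1.3]
width: 0.0642
grip_force: 67.4
[0.0075, -0.0012, 0.0089, 0.0033, 0.0013, 0.0029]
[0.0118, -0.0012, 0.0124, 0.0033, 0.0013, 0.0029]
```

```bash
python3 -m handwheel '[0.0035,-0.001,0.0045,0.003,0.001,0.003,1,0.0075,-0.001,0.0089,0.003,0.001,0.003,1,0.009,-0.001,0.010,0.003,0.001,0.003,1,0.009,-0.001,0.010,0.003,0.001,0.003,1]'
python3 -m handwheel '[0.0015,0,0.0013,0,0,0,1,0.0015,0,0.0013,0,0,0,1]'
python3 -m handwheel '[0.0012,0,0.001,0,0,0,1,0.0012,0,0.001,0,0,0,1]'
```

```text
time_s: 18.47
eef_pos: [0.4715, -0.294, 0.0619]
orientation: [[0.133, 0.979, -0.157], [0.629, -0.206, -0.75], [-0.766, 0.0, -0.643]]
wrist_force: [-0.7, 0.9, -1.1]
width: 0.0642
grip_force: 67.4
time_s: 18.63
eef_pos: [0.4715, -0.2941, 0.06]
orientation: [[0.133, 0.979, -0.158], [0.629, -0.206, -0.75], [-0.766, 0.0, -0.643]]
wrist_force: [-0.6, -0.5, -1.1]
width: 0.0646
grip_force: 67.4
time_s: 18.8
eef_pos: [0.4715, -0.2944, 0.0588]
orientation: [[0.133, 0.979, -0.158], [0.628, -0.206, -0.75], [-0.767, 0.001, -0.642]]
wrist_force: [-0.1, 0.1, 1.6]
width: 0.0647
grip_force: 67.4
```

```bash
python3 -m handwheel '[0,0,0,0,0,0,0.3,0,0,0,0,0,0,-0.2,0,0,0,0,0,0,-1,0,0,0,0,0,0,-1,0,0,0,0,0,0,-1,0,0,-0.02,0,0,0,-1,0,0,-0.05,0,0,0,-1,0,0,-0.08,0,0,0,-1,0,0,-0.11,0,0,0,-1,0,0,-0.15,0,0,0,-1,0,0,-0.19,0,0,0,-1,0,0,-0.19,0,0,0,-1]'
python3 - <<'E'
from h import *
s=get_state()
def ext(cam,a0,a1,h): 
    pts=[proj(cam,WF-ew*a+lw*b+up*z,s) for a in (a0,a1) for b in (-.033,.033) for z in (.006,h)]
    return np.r_[np.min(pts,0),np.max(pts,0)-np.min(pts,0)].round(1)
for c in ("top","wrist"):
    camera(c)
    for t in ("long_box","short_box","fin","panel"):
        for q in trace(c,t)[:2]:
            print(c,t,round(q["confidence"],2),q["extent"], "centroid",[int(v.mean()) for v in np.nonzero(q["pixels"])][::-1])
    print("pred long",ext(c,.007,.033,.136),"short",ext(c,.041,.067,.111))
for x in (-.15,-.14): print("fin",[proj("top",WF+ew*x+up*.051)])
E
```

```text
time_s: 19.8
eef_pos: [0.5054, -0.1449, 0.1829]
orientation: [[0.133, 0.98, -0.148], [0.634, -0.199, -0.747], [-0.762, 0.005, -0.648]]
wrist_force: [0.8, 0.4, -1.3]
width: 0.0852
grip_force: 0.0
top long_box 0.67 [465.2, 236.3, 40.2, 47.2] centroid [486, 259]
top short_box 0.82 [447.8, 236.7, 32.2, 43.0] centroid [463, 257]
top fin 0.71 [402.1, 232.8, 41.5, 46.3] centroid [424, 254]
top panel 0.79 [400.8, 234.1, 44.0, 43.5] centroid [424, 254]
top panel 0.37 [383.7, 224.5, 112.0, 67.9] centroid [425, 258]
pred long [463.7 236.4  38.7  48.5] short [446.3 235.1  32.7  45.9]
wrist fin 0.85 [262.8, 23.7, 114.7, 129.8] centroid [319, 97]
wrist panel 0.73 [264.5, 21.1, 113.2, 134.7] centroid [319, 98]
pred long [273.  142.3  79.7 141.2] short [269.9 119.9  85.3 123.6]
fin [array([410.45637974, 249.01656532])]
fin [array([415.68477936, 250.12412639])]
```

```bash
python3 - <<'E'
from h import *
s=get_state(); _,R=tool(WY,-20)
for z in (.10,.01,-.013): print(row(WF-ew*.132+up*z,R,s))
E
```

```text
[0.0394, 0.0005, 0.078, -0.0019, 0.5246, -0.0018]
[0.1084, 0.0006, 0.1358, -0.0019, 0.5246, -0.0018]
[0.126, 0.0006, 0.1505, -0.0019, 0.5246, -0.0018]
```

```bash
python3 -m handwheel '[0.0394,0,0.078,-0.002,0.5246,-0.002,-1,0.0394,0,0.078,-0.002,0.5246,-0.002,-1,0.0394,0,0.078,-0.002,0.5246,-0.002,-1,0.0394,0,0.078,-0.002,0.5246,-0.002,-1,0.0394,0,0.078,-0.002,0.5246,-0.002,-1,0.0394,0,0.078,-0.002,0.5246,-0.002,-1,0.06,0,0.095,-0.002,0.5246,-0.002,-1,0.082,0,0.114,-0.002,0.5246,-0.002,-1,0.1,0,0.129,-0.002,0.5246,-0.002,-1,0.1084,0,0.1358,-0.002,0.5246,-0.002,-1,0.1084,0,0.1358,-0.002,0.5246,-0.002,-1]'
python3 - <<'E'
from h import *
s=get_state(); _,R=tool(WY,-20)
print(row(WF-ew*.132+up*-.013,R,s))
camera("wrist")
for q in trace("wrist","fin")[:1]: 
    m=q["pixels"]; print(q["confidence"],q["extent"])
pts=[proj("wrist",WF-ew*a+lw*b+up*.051,s).round(0).tolist() for a in (.136,.149,.162) for b in (-.007,.007)]; print(pts)
im=camera("wrist"); show(im,"fin")
print([proj("wrist",WF-ew*a+lw*b+up*.064,s).round(0).tolist() for a in (.0926,.1006) for b in (-.042,.042)])
E
```

```text
time_s: 21.22
eef_pos: [0.4932, -0.1837, 0.0078]
orientation: [[0.187, 0.98, -0.072], [0.921, -0.2, -0.335], [-0.342, -0.004, -0.94]]
wrist_force: [0.8, -0.1, 0.8]
width: 0.0856
grip_force: 0.0
[0.005, 0.0016, 0.0203, -0.0024, 0.0005, 0.0052]
0.71 [223.8, 238.9, 190.7, 195.2]
[[302.0, 360.0], [338.0, 360.0], [302.0, 339.0], [339.0, 339.0], [301.0, 316.0], [341.0, 316.0]]
[[224.0, 441.0], [415.0, 442.0], [221.0, 433.0], [418.0, 434.0]]
```

```bash
python3 -m handwheel '[0.0025,0.001,0.01,-0.002,0,0.005,-1,0.005,0.0016,0.0203,-0.002,0,0.005,-1,0.005,0.0016,0.0203,-0.002,0,0.005,-1,0.005,0.0016,0.0203,-0.002,0,0.005,0,0.005,0.0016,0.0203,-0.002,0,0.005,0.3,0.005,0.0016,0.0203,-0.002,0,0.005,0.5,0.005,0.0016,0.0203,-0.002,0,0.005,1,0.005,0.0016,0.0203,-0.002,0,0.005,1,0.005,0.0016,0.0203,-0.002,0,0.005,1,0.005,0.0016,0.0203,-0.002,0,0.005,1,0.005,0.0016,0.0203,-0.002,0,0.005,1,0.005,0.0016,0.0203,-0.002,0,0.005,1]'
python3 - <<'E'
from h import *
s=get_state(); R=np.array(s["orientation"]); print((R.T@ew).round(4),(R.T@up).round(4),(s["eef_pos"]-WF)@ew)
E
```

```text
time_s: 22.37
eef_pos: [0.4944, -0.1881, -0.0101]
orientation: [[0.196, 0.978, -0.068], [0.919, -0.208, -0.335], [-0.342, 0.003, -0.94]]
wrist_force: [-3.4, 0.8, 6.7]
width: 0.0131
grip_force: 58.7
[-0.9396  0.0035  0.3423] [-0.3423  0.0031 -0.9396] -0.13010581505472799
```

```bash
python3 -m handwheel '[-0.0028,0,0.001,0,0,0,1,-0.0056,0,0.002,0,0,0,1,-0.0084,0,0.003,0,0,0,1,-0.0112,0,0.0041,0,0,0,1,-0.014,0,0.0051,0,0,0,1,-0.0168,0,0.0061,0,0,0,1,-0.0196,0,0.0071,0,0,0,1,-0.0224,0,0.0082,0,0,0,1,-0.0252,0,0.0092,0,0,0,1,-0.0282,0,0.0103,0,0,0,1,-0.0282,0,0.0103,0,0,0,1]'
python3 -m handwheel '[-0.0025,0,0.0009,0,0,0,1,-0.005,0,0.0018,0,0,0,1,-0.005,0,0.0018,0,0,0,1]'
python3 - <<'E'
from h import *
s=get_state(); print((s["eef_pos"]-WF)@ew, s["wrist_force"]@ew)
E
```

```text
time_s: 23.28
eef_pos: [0.488, -0.218, -0.0101]
orientation: [[0.197, 0.978, -0.068], [0.919, -0.208, -0.336], [-0.342, 0.003, -0.94]]
wrist_force: [-3.5, 0.1, 5.1]
width: 0.0128
grip_force: 58.6
time_s: 23.53
eef_pos: [0.4869, -0.223, -0.0101]
orientation: [[0.197, 0.978, -0.068], [0.919, -0.208, -0.335], [-0.342, 0.003, -0.94]]
wrist_force: [-3.1, 0.3, 5.8]
width: 0.013
grip_force: 58.7
-0.09444444610003996 0.32681331007978887
```

```bash
for i in 1; do python3 -m handwheel '[-0.0019,0,0.0007,0,0,0,1,-0.0019,0,0.0007,0,0,0,1]'; python3 -m handwheel '[-0.0019,0,0.0007,0,0,0,1,-0.0019,0,0.0007,0,0,0,1]';  python3 -m handwheel '[-0.0014,0,0.0005,0,0,0,1,-0.0014,0,0.0005,0,0,0,1]'; done | grep -E 'eef|force'
```

```text
eef_pos: [0.4866, -0.2248, -0.0102]
wrist_force: [-3.0, 1.4, 7.8]
grip_force: 58.9
eef_pos: [0.4862, -0.2263, -0.0102]
wrist_force: [-4.5, 3.0, 6.9]
grip_force: 59.1
eef_pos: [0.4863, -0.2262, -0.0102]
wrist_force: [-4.7, 9.3, 11.7]
grip_force: 59.9
```

```bash
python3 -m handwheel '[-0.0014,0,0.0005,0,0,0,1,-0.0014,0,0.0005,0,0,0,1,-0.0014,0,0.0005,0,0,0,1]'
python3 - <<'E'
from h import *
s=get_state(); print((s["eef_pos"]-WF)@ew, s["wrist_force"]@ew)
camera("top"); 
for t in ("long_box","short_box"):
    for q in trace("top",t)[:1]: print(t,q["confidence"],q["extent"])
for a0,h in ((0,.136),(.026,.111)):
    pts=[proj("top",WF-ew*a+lw*b+up*z,s) for a in (a0,a0+.026) for b in (-.033,.033) for z in (.006,h)]
    print(np.r_[np.min(pts,0),np.max(pts,0)-np.min(pts,0)].round(1))
E
```

```text
time_s: 24.28
eef_pos: [0.4864, -0.2262, -0.0103]
orientation: [[0.194, 0.979, -0.066], [0.921, -0.205, -0.332], [-0.339, 0.003, -0.941]]
wrist_force: [-5.7, 15.8, 17.2]
width: 0.0129
grip_force: 60.8
-0.09120601913379627 -14.32666470085255
long_box 0.89 [468.5, 241.2, 40.4, 44.0]
short_box 0.77 [460.2, 238.6, 24.8, 41.9]
[467.3 237.2  39.2  48.4]
[454.  236.9  33.5  45.8]
```

```bash
python3 -m handwheel '[0.004,0,-0.0015,0,0,0,1,0.007,0,-0.0025,0,0,0,1,0.010,0,-0.0036,0,0,0,1,0.0132,0,-0.0048,0,0,0,1,0.0132,0,-0.0048,0,0,0,1,0.0132,0,-0.0048,0,0,0,1]'
python3 - <<'E'
from h import *
s=get_state(); print((s["eef_pos"]-WF)@ew, s["wrist_force"]@ew)
E
```

```text
time_s: 24.93
eef_pos: [0.4885, -0.2157, -0.0102]
orientation: [[0.196, 0.978, -0.068], [0.919, -0.208, -0.335], [-0.342, 0.003, -0.94]]
wrist_force: [-4.9, 2.1, 8.7]
width: 0.0132
grip_force: 59.6
-0.10190413302837135 -1.0487721564108792
```

```bash
python3 -m handwheel '[0,0,0,0,0,0,0.6,0,0,0,0,0,0,0.3,0,0,0,0,0,0,0.1,0,0,0,0,0,0,0,0,0,-0.01,0,0,0,0,0,0,-0.03,0,0,0,0,0,0,-0.06,0,0,0,0,0,0,-0.09,0,0,0,0,0,0,-0.12,0,0,0,0,0,0,-0.15,0,0,0,0,0,0,-0.17,0,0,0,0,0,0,-0.17,0,0,0,0]'
python3 - <<'E'
from h import *
s=get_state()
for c in ("top","wrist"):
    camera(c)
    for t in ("long_box","short_box","panel"):
        for q in trace(c,t)[:1]: print(c,t,q["confidence"],q["extent"])
    for n,a0,w,h in (("l",0,.066,.136),("s",.026,.066,.111),("p",.0627,.084,.064)):
        d=.026 if n!="p" else .1
        pts=[proj(c,WF-ew*a+lw*b+up*z,s) for a in (a0,a0+d) for b in (-w/2,w/2) for z in (.006,h)]
        print(n,np.r_[np.min(pts,0),np.max(pts,0)-np.min(pts,0)].round(1))
E
```

```text
time_s: 25.93
eef_pos: [0.5036, -0.1566, 0.1535]
orientation: [[0.196, 0.979, -0.059], [0.92, -0.205, -0.334], [-0.339, 0.011, -0.941]]
wrist_force: [1.3, -0.1, -0.0]
width: 0.0429
grip_force: 0.0
top long_box 0.94 [469.9, 238.6, 38.8, 44.8]
top short_box 0.94 [455.1, 238.8, 33.2, 43.2]
top panel 0.75 [416.2, 313.3, 55.7, 10.5]
l [467.3 237.2  39.2  48.4]
s [454.  236.9  33.5  45.8]
p [397.  225.   64.8  58.2]
wrist long_box 0.58 [271.8, 368.2, 91.6, 53.4]
wrist short_box 0.78 [273.9, 290.2, 90.1, 84.1]
wrist panel 0.66 [264.8, 176.3, 107.5, 115.9]
l [266.4 276.8  92.  144.3]
s [266.2 256.2  91.6 117.1]
p [244.9 144.6 131.3 150.4]
```

```bash
python3 -m handwheel '[0,0,0,0,0,0,0,0,0,0,0,0,0,0,0,0,0,0,0,0,0]' && python3 -c "
from station import *
print(sign_off())"
```

```text
time_s: 26.58
eef_pos: [0.5009, -0.1586, 0.149]
orientation: [[0.196, 0.978, -0.067], [0.919, -0.207, -0.335], [-0.341, 0.004, -0.94]]
wrist_force: [0.9, 0.3, -0.1]
width: 0.0429
grip_force: 0.0
the job is handed in; nothing more can be done
None
```

The job is handed in at 26.6 s on the robot's clock. By the last camera check, both boxes stand in the organiser with the longer one against the end wall. The panel was pushed tight (about 14 N), then backed off about 10.7 mm. The hand-in returned no verdict, and I did not re-measure the bystanders.

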